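Lay the sample bottle on the roller cradle and hold the labeller's hood at the brink

TASK

Get the bench labeller ready for its setter: first lay the slim upright bottle on its side between the end plates of the roller cradle, gently, and let go of it. Then take the labeller's sprung hood by its pull bar, raise it past its balance point, ease it back and hold it a few degrees below that point, where the spring is pulling it shut again, and finish while still holding it there in the gripper. Leave the other things on the bench where they are.

Things in the scene. Friction and masses are not known exactly. Their poses are not given: they have to be found in the camera images.
- bottle: slim white plastic bottle with an aluminium cap, standing upright at the start, about 160 g: body 44 mm in diameter up to 88 mm, shoulder to 96 mm, cap 22 mm in diameter up to 114 mm. Origin at the centre of its underside, z along its axis towards the cap. The only tall slim thing among squat jars; it may stand nearer or farther than the jar beside it
- bottle_mid (a point): point on the bottle's axis, 48 mm above its underside
- cradle: aluminium roller cradle fixed to the table, base 90 x 180 x 12 mm, with two black rubber rollers (16 mm in diameter, 160 mm long, axes 30 mm apart and 45 mm above the table, fixed, they do not turn) running along its y between two end plates (70 mm wide, 160 mm apart inside, tops 58 mm above the table). Origin at the centre of its underside; the bottle lies along its y, cap towards either end
- cradle_bed (a point): the point where the bottle's axis passes over the cradle's centre when the bottle lies on the two rollers (71 mm above the table). Axes as the cradle's
- labeller: bench labeller fixed to the table, a white housing 180 (x) x 200 (y) x 110 mm on a grey foot 192 x 212 mm. Origin at the centre of its underside; its front faces its own -x, towards the robot; its hood is hinged along the far top edge
- hood (a joint): angle of the grey hood (180 x 200 mm, 450 g, sheet steel) in rad: 0 shut and level, growing as the front edge goes up, end stop at 1.35. An over-centre spring presses it shut below the balance point and throws it open above it. The balance point is at 0.90 rad (52 degrees of opening). Shut, lifting the bar takes about 5.5 N, falling to nothing at the balance point
- hood_hinge (a point): middle of the hood's hinge line, at the top of the housing's far edge, 110 mm above the table. The hinge axis is the labeller's y
- hood_bar (a point): middle of the hood's pull bar: a round steel bar 12 mm in diameter and 120 mm long, parallel to the hinge, carried by an arm at each end 45 mm clear in front of the hood's front edge (bar axis to edge). It is 225 mm from the hinge and 8 mm above the hood's underside plane, so 118 mm above the table when the hood is shut; it goes up and away from the robot as the hood opens
- tin_a: squat glass jar with a paper label and aluminium lid, 66 mm across, 52 mm tall, a bystander; origin at the centre of its underside
- tin_b: same squat jar, a bystander; origin at the centre of its underside
- tin_c: same squat jar, a bystander; origin at the centre of its underside
- reel: spare reel of labels lying flat, 84 mm across, 35 mm tall, a bystander; origin at the centre of its underside
- cap: loose aluminium jar lid, 68 mm across, 12 mm thick, a bystander; origin at the centre of its underside
- scraper: spatula lying flat on the table, a bystander
Things that resemble listed ones, but are neither listed nor needed, are in the scene too. Leave any turquoise look-alike of the cradle alone. Of the things that look like the bottle, the larger one is meant.

How it is judged:
By the outcome, as a careful person would: the job done as asked, in the order asked, and still so for the second after the job is handed in, while the arm keeps its last pose, push and grip.
It also fails if it takes over 58 s, if anything falls off the work surface, if the arm or the gripper's body presses on something with over 40 N, if the wrist force passes 120 N, or if a joint passes its speed limit or range.

ROBOT

A 6-joint arm with a two-finger parallel gripper is mounted at the origin on the work surface. World frame = base frame: x ahead of the robot, y to its left, z up, the work surface at z = 0. Lengths are in m, angles in rad, forces in N, time in s.
With the tool pointing down it reaches from about 0.35 to 0.775 m from the base axis. Payload 7.3 kg.
Tool frame: the origin (TCP) lies at the centre of the arm's flange, where the gripper is bolted on; the fingertips stand 178 mm ahead of it and the grasp point (between the pads) lies 159 mm ahead of it (tip_extent is the distance from the TCP to the fingertips, in m); z points along the fingers, y is the line along which they close (so a half turn about z gives the same grasp; the last joint's range is limited). The gripper opens to 92 mm and grips with 3 to 60 N. Pads are 19 mm wide; open, the fingers measure 130 mm over their backs; the gripper's body (75 mm by 190 mm) begins 47 mm behind the grasp point.
Start: joints at [-1.487, 0.342, 1.524, -0, 1.275, -0.146], TCP at [0.12, -0.511, 0.405] pointing down, gripper open.
Joint ranges: [-2.53, 2.53], [-0.77, 2.02], [0.04, 2.7], [-1, 4.14], [0.28, 2.66], [-3.11, 3.11]. Speed limits (rad/s): [2.57, 2.57, 3.14, 3.14, 3.14, 3.14].

INTERFACE

Orientations are given as [roll, pitch, yaw] about the fixed x, y, z axes, in that order (R = Rz(yaw) Ry(pitch) Rx(roll)).
In Python, from cell import * gives the robot as it stands.
- The arm moves only by the tool arm_command, never from a script. Its arguments are lists of equal length, an entry for each row: "xyz": the shift along the world's x, y, z in mm, a list of three; "spin": the turn about the world's z in degrees. In form: {"xyz": [[tx, ty, tz], ...], "spin": [spin, ...]}. A call has 1 to 20 rows; each row shifts and turns the commanded pose from where the row before left it; what a row does not reach is not made up. A row lasts 1/10 s, in which the tool goes at most 50 mm and 8.59 degrees, less where a joint would pass 70% of its speed; a pose out of reach is approached as far as the arm can. A call with a gripper value outside its range is refused whole. "jaw" is the opening, from -1 (shut) to 1 (fully open), set as the call begins (left out, the last holds). The fingers move at their own pace and stop on an object; "squeeze" is the grip in N (left out, the last holds). Time passes only in rows, so rows that do not move let the fingers close. It gives the time, the measured TCP pose, the force, the opening and the grip force at its end, in the units of the state.
- observe(): the state, without advancing time (a new reading comes with each control period).
- read_camera(name): name is "side" or "top" or "wrist"; returns a dict with "img" (384x512x3 uint8, red, green, blue), "depth" (384x512 float32, m along the optical axis (not along the pixel's ray), 0 where there is no reading), "fx", "fy", "cx", "cy" (pixels), "dist_coeffs" ([k1, k2, p1, p2, k3] as OpenCV has them; the pictures are not rectified), "world_from_camera" (4x4, takes a point from camera to world coordinates). Camera axes: x right, y up, looking along -z (the intrinsics and any distortion apply to the point x, -y, -z); pixel columns grow to the right and rows downward; lengths in m; the calibration is good to about 2 mm. A picture is of the moment at which its call begins.
- hand_in(): hands the job in; it is judged then, once.
The state is a dict: "time": time; "qpos": joint angles; "qvel": joint speeds; "joint_efforts": joint torques, N m; "tool_pos": TCP position; "tool_rot": TCP orientation; "contact_force": force on the tool from outside, world axes, zero at the start; "torque": the same for the moment, N m; "opening": finger opening in m; "grip_force": force on a finger pad.
Only numpy, scipy, OpenCV 4.12 (cv2) and the standard library are available. Lean on these libraries where they do the work, as an engineer would, in place of code of your own. Each camera call takes 0.05 s, during which the arm holds its last target. There are 200 camera calls.

## Working session

There is one attempt and no reset: what is moved stays moved. The work goes in short steps, Python scripts to look and compute and a tool call to move; the robot and the scene stay as the last step left them, time stands still between calls to the robot, and variables do not carry over. Pictures are saved under pics/ and viewed, at most 10 in all, crops included, and the job is handed in when it is done.

Besides the shell and the picture viewer there is one more tool, called after "Call:" by a JSON object that holds its "api" and its "payload", one argument or row to a line. arm_command: Moves the arm, as the interface text tells. Its arguments: {"type":"object","properties":{"xyz":{"type":"array","items":{"type":"array","items":{"type":"number"}}},"spin":{"type":"array","items":{"type":"number"}},"jaw":{"type":"number"},"squeeze":{"type":"number"}},"required":["xyz","spin"]}

```bash
mkdir -p pics; ls; cat > h.py <<'E'
from cell import *
import numpy as np, cv2
def grab(n):
    c=read_camera(n); np.savez(f'pics/{n}.npz',**{k:np.array(v) for k,v in c.items()}); return c
def cloud(c):
    h,w=c['depth'].shape; u,v=np.meshgrid(np.arange(w),np.arange(h))
    K=np.array([[c['fx'],0,c['cx']],[0,c['fy'],c['cy']],[0,0,1.]])
    p=cv2.undistortPoints(np.stack([u,v],-1).reshape(-1,1,2).astype(float),K,np.array(c['dist_coeffs'],float)).reshape(h,w,2)
    d=np.array(c['depth'],float); P=np.stack([p[...,0]*d,-p[...,1]*d,-d,np.ones_like(d)],-1)
    W=P@np.array(c['world_from_camera']).T; W=W[...,:3]; W[d==0]=np.nan; return W
def rays(c,px):
    K=np.array([[c['fx'],0,c['cx']],[0,c['fy'],c['cy']],[0,0,1.]])
    p=cv2.undistortPoints(np.array(px,float).reshape(-1,1,2),K,np.array(c['dist_coeffs'],float)).reshape(-1,2)
    T=np.array(c['world_from_camera']); d=np.stack([p[:,0],-p[:,1],-np.ones(len(p))],-1)@T[:3,:3].T
    return T[:3,3],d
def onplane(c,px,z):
    o,d=rays(c,px); return o+d*((z-o[2])/d[:,2])[:,None]
E
python3 - <<'E'
from h import *
print(observe())
a=[]
for n in('side','top'):
    c=grab(n); a.append(c); cv2.imwrite(f'pics/{n}0.png',c['img'][...,::-1].copy()); print(n,np.round(c['world_from_camera'],3),c['fx'],c['dist_coeffs'])
E
```

```text
pics
{'time': 0.0, 'qpos': array([-1.48698216e+00,  3.42713859e-01,  1.52503132e+00,  1.04675886e-05,
        1.27540310e+00, -1.46006603e-01]), 'qvel': array([-6.81022246e-04, -2.54488767e-04, -7.27720329e-05,  8.37547981e-04,
       -5.35098337e-04,  6.87895663e-05]), 'joint_efforts': array([ 6.48721107e-04, -4.31244063e+01, -2.44215757e+01,  7.18913111e-02,
        5.58936386e-02, -1.33045824e-04]), 'tool_pos': array([ 0.11960428, -0.51104914,  0.40404436]), 'tool_rot': array([-3.14005504e+00, -2.36228296e-04,  2.29817533e-01]), 'contact_force': array([-0.85330201,  0.22751839, -0.57981436]), 'torque': array([-0.00292068, -0.03683599,  0.05350697]), 'grip_force': 0.0, 'opening': 0.09198543646046516}
side [[ 0.764  0.387 -0.516 -0.258]
 [-0.645  0.462 -0.608 -0.857]
 [ 0.003  0.798  0.603  0.971]
 [ 0.     0.     0.     1.   ]] 431.040616045172 [-0.06207438  0.          0.          0.          0.        ]
top [[ 0.022  0.992 -0.123  0.342]
 [-1.     0.024  0.012  0.047]
 [ 0.015  0.122  0.992  1.213]
 [ 0.     0.     0.     1.   ]] 349.20482390748174 [0.01294628 0.         0.         0.         0.        ]
```

View pics/side0.png

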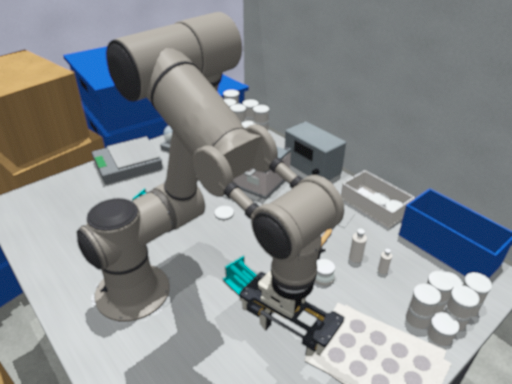

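View pics/top0.png

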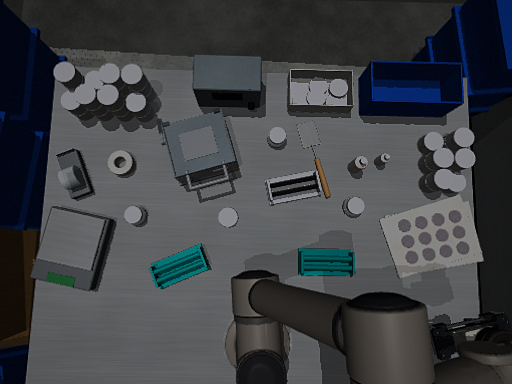

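The top view shows the bottle at about (361,162), with its smaller look-alike at (385,157). The white and black cradle is at (294,187), the labeller at (200,148) and its pull bar at about (217,192). There are turquoise decoys at (180,266) and (326,262). The side view shows the bottle at (358,247).

```bash
python3 - <<'E'
from h import *
cs={n:dict(np.load(f'pics/{n}.npz')) for n in('top','side')}
W={n:cloud(c) for n,c in cs.items()}
T=W['top'];img=cs['top']['img']
def box(n,u0,u1,v0,v1,z0,z1):
    P=W[n][v0:v1,u0:u1].reshape(-1,3); return P[(P[:,2]>z0)&(P[:,2]<z1)]
def rect(P):
    r=cv2.minAreaRect((P[:,:2]*1000).astype(np.float32)); return np.round(r[0],1),np.round(r[1],1),round(r[2],1)
# bottle: by region in both views
for n,b in(('top',(348,374,146,176)),('side',(345,370,222,272)),('top',(376,394,148,168)),('side',(376,396,245,280))):
    P=box(n,*b,.02,.2); zt=np.percentile(P[:,2],98); q=P[P[:,2]>zt-.006]
    print(n,'zmax',zt.round(4),'cap mid',((q.max(0)+q.min(0))/2).round(4),q.mean(0).round(4),len(q))
# cradle
P=box('top',258,332,164,210,.035,.075); print('cradle hi',rect(P),np.percentile(P[:,2],[5,50,95]).round(4))
P=box('top',258,332,164,210,.053,.075); print('plates',rect(P),len(P),P[:,2].mean())
P=box('top',258,332,164,210,.006,.075); print('cradle all',rect(P))
rgb=img[164:210,258:332].astype(int);m=(rgb.max(-1)<60)&(T[164:210,258:332,2]>.035);Q=T[164:210,258:332][m];print('dark',rect(Q),len(Q),np.percentile(Q[:,2],[5,95]))
# labeller
P=box('top',150,250,100,205,.105,.145); print('hood',rect(P),np.percentile(P[:,2],[5,50,95]).round(4))
P=box('top',180,240,176,204,.10,.135); print('bar region',rect(P),len(P),np.percentile(P[:,2],[5,50,95]).round(4))
big=cv2.resize(img[95:215,150:400],(800,384),interpolation=cv2.INTER_CUBIC); 
s=cv2.resize(cs['side']['img'][100:290,210:400],(600,600),interpolation=cv2.INTER_CUBIC)
cv2.imwrite('pics/c1.png',np.clip(big[...,::-1]*1.5,0,255).astype(np.uint8)); 
E
```

```text
top zmax 0.1171 cap mid [ 0.6014 -0.3281  0.1147] [ 0.6014 -0.3279  0.1147] 32
side zmax 0.1163 cap mid [ 0.6034 -0.3297  0.1145] [ 0.6013 -0.3302  0.1147] 34
top zmax 0.0863 cap mid [ 0.6242 -0.4165  0.0845] [ 0.6241 -0.4163  0.0843] 19
side zmax 0.0863 cap mid [ 0.623  -0.4176  0.0847] [ 0.622  -0.4182  0.0842] 23
cradle hi (array([ 524.7, -112.5]), array([ 70. , 176.9]), 12.3) [0.0451 0.052  0.059 ]
plates (array([ 525.7, -112.3]), array([ 69.3, 176.7]), 11.8) 221 0.05592210592251916
cradle all (array([ 528.1, -128. ]), array([128.7, 212. ]), 12.5)
dark (array([ 524.6, -111.9]), array([ 70. , 175.5]), 12.3) 451 [0.04488338 0.05571303]
hood (array([620.8, 204.6]), array([238.5, 212.5]), 16.9) [0.113  0.1172 0.1263]
bar region (array([515.7, 181.1]), array([ 44.9, 157.1]), 0.4) 208 [0.1172 0.1227 0.1266]
```

View pics/c1.png

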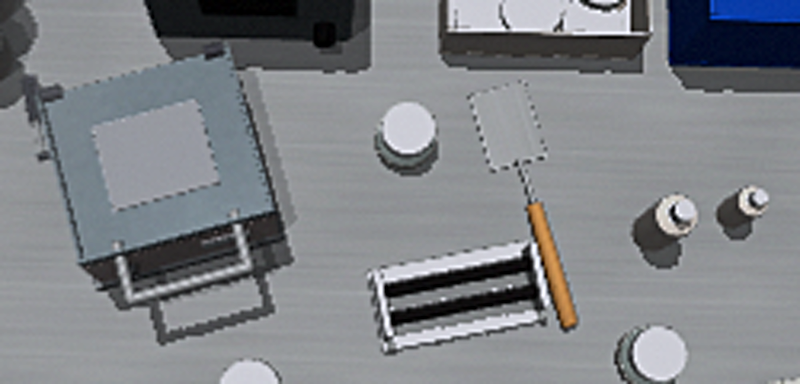

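Call:
{"api": "arm_command", "payload": {
  "xyz": [
    [30,11,0],
    [30,11,0],
    [30,11,0],
    [30,11,0],
    [30,11,0],
    [30,11,0],
    [30,11,0],
    [30,11,0],
    [30,11,0],
    [30,11,0],
    [30,12,0],
    [30,12,0],
    [30,12,0],
    [30,12,0],
    [30,12,0],
    [32,12,0],
    [0,0,0],
    [0,0,0]
  ],
  "spin": [5.6,5.6,5.6,5.6,5.6,5.6,5.6,5.6,5.6,5.6,5.6,5.6,5.6,5.6,5.6,5.1,0,0],
  "jaw": 0.5,
  "squeeze": 8
}}

```text
time: 1.9
tool_pos: [0.602, -0.3288, 0.4036]
tool_rot: [-3.14, -0.001, 1.785]
contact_force: [0.3, 0.0, -0.2]
opening: 0.0689
grip_force: 0.0
```

```bash
python3 - <<'E'
from h import *
s=observe();print(s['time'],s['tool_pos'],np.degrees(s['tool_rot']),s['qpos'].round(2))
c=dict(np.load('pics/top.npz'));T=cloud(c);img=c['img']
# bar: bright raised pixels in front of hood, labeller frame guess
m=np.zeros(T.shape[:2],bool);m[172:196,184:236]=1
m&=(T[...,2]>.108)&(T[...,2]<.135)&(T[...,0]<.56)
v,u=np.nonzero(m);print(len(u))
for r in range(174,194): print(r,''.join('#' if m[r,k] else '.' for k in range(184,236)))
# hood plane: fit edges
m2=np.zeros(T.shape[:2],bool);m2[105:185,155:245]=1;m2&=(T[...,2]>.108)&(T[...,2]<.118)
m2=cv2.morphologyEx(m2.astype(np.uint8),cv2.MORPH_OPEN,np.ones((9,9)))>0
P=T[m2];print('hood',cv2.minAreaRect((P[:,:2]*1000).astype(np.float32)),np.percentile(P[:,2],[5,50,95]))
w=grab('wrist');cv2.imwrite('pics/w1.png',w['img'][...,::-1].copy())
E
```

```text
1.9 [ 0.60195403 -0.32877642  0.40360332] [-1.79916457e+02 -6.02752135e-02  1.02291340e+02] [-0.61  0.65  1.01 -0.    1.48 -0.83]
253
174 #.######.................................####.......
175 ######...................................####.......
176 #.####...................................####.......
177 ..####..................................######......
178 ...####.............................##########......
179 ...####.........................#############.......
180 ...####......................##############.........
181 ...####..................##############.............
182 ....####..............##############................
183 ....####..........###########.##....................
184 ....####......###############.......................
185 ....####...##############...........................
186 .....################...............................
187 .....#############..................................
188 .....#########......................................
189 ......####..........................................
190 ..................................................
[... 161 characters left out ...]
............Traceback (most recent call last):
  File "<stdin>", line 12, in <module>
    return _quantile_unchecked(
        a, q, axis, out, overwrite_input, method, keepdims, weights)
    return _ureduce(a,
                    func=_quantile_ureduce_func,
    ...<5 lines>...
                    overwrite_input=overwrite_input,
                    method=method)
    r = func(a, **kwargs)
    result = _quantile(arr,
                       quantiles=q,
    ...<2 lines>...
                       out=out,
                       weights=wgt)
    slices_having_nans = np.isnan(arr[-1, ...])
                                  ~~~^^^^^^^^^
IndexError: index -1 is out of bounds for axis 0 with size 0
```

```bash
python3 - <<'E'
from h import *
w=grab('wrist');T=cloud(w);cv2.imwrite('pics/w1.png',w['img'][...,::-1].copy())
d=np.hypot(T[...,0]-.602,T[...,1]+.329);m=(d<.035)&(T[...,2]>.108)&(T[...,2]<.125);P=T[m]
print('cap wrist',len(P),P.mean(0) if len(P) else 0,(P.max(0)+P.min(0))/2 if len(P) else 0)
c=dict(np.load('pics/top.npz'));T=cloud(c)
# bar centreline: per-column midpoints
m=np.zeros(T.shape[:2],bool);m[172:196,184:236]=1;m&=(T[...,2]>.108)&(T[...,2]<.135)&(T[...,0]<.56)
px=[];zz=[]
for u in range(194,226):
    r=np.nonzero(m[:,u])[0]; r=r[r>=174+0]; px.append((u,r.mean())); zz.append(np.nanmedian(T[r,u,2]))
print('bar top z',np.median(zz))
B=onplane(c,px,.121);f=np.polyfit(B[:,1],B[:,0],1);print('bar dir deg',np.degrees(np.arctan(f[0])),B[0],B[-1],B.mean(0),f)
# bar ends
r=onplane(c,[(187.5+1,188),(229.5,178)],.121);print('ends',r, np.linalg.norm(r[0]-r[1]))
m2=np.zeros(T.shape[:2],bool);m2[105:185,155:245]=1;m2&=(T[...,2]>.105)&(T[...,2]<.122)
m2=cv2.morphologyEx(m2.astype(np.uint8),cv2.MORPH_OPEN,np.ones((7,7)))>0
P=T[m2];print('hood',len(P),cv2.minAreaRect((P[:,:2]*1000).astype(np.float32)) ,np.percentile(P[:,2],[5,50,95]) if len(P) else 0)
E
```

```text
cap wrist 544 [ 0.60088782 -0.32626614  0.11300852] [ 0.60082767 -0.32673264  0.11157581]
bar top z 0.12311672131769236
bar dir deg -17.610926113376483 [0.49989281 0.21196678 0.121     ] [0.53429538 0.11540722 0.121     ] [0.51491627 0.16369421 0.121     ] [-0.31742858  0.5668775 ]
ends [[0.49628627 0.22909865 0.121     ]
 [0.53144165 0.10107419 0.121     ]] 0.13276356327694327
hood 2983 ((647.9189453125, 206.38201904296875), (174.8201904296875, 192.62425231933594), 16.634183883666992) [0.11310253 0.11672127 0.12018081]
```

View pics/w1.png

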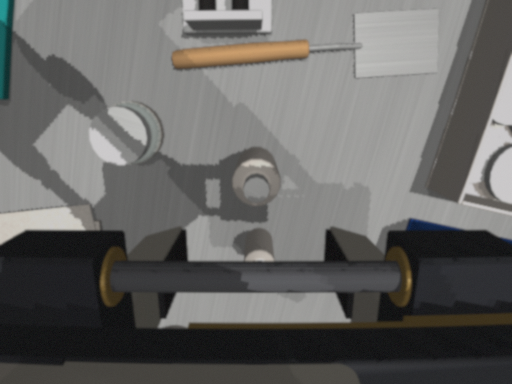

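The wrist view shows the bottle centred between the fingers at (257,185), and the three views agree within 3 mm. I'll descend and grip lightly.

Call:
{"api": "arm_command", "payload": {
  "xyz": [
    [-1,1,-30],
    [0,0,-30],
    [0,0,-30],
    [0,0,-25],
    [0,0,-20],
    [0,0,-14],
    [0,0,-10],
    [0,0,-9],
    [0,0,0],
    [0,0,0]
  ],
  "spin": [0,0,0,0,0,0,0,0,0,0]
}}

```text
time: 2.95
tool_pos: [0.6007, -0.3283, 0.2374]
tool_rot: [3.141, 0.001, 1.785]
contact_force: [0.7, -0.5, 0.2]
opening: 0.0688
grip_force: 0.0
```

Call:
{"api": "arm_command", "payload": {
  "xyz": [
    [0,0,0],
    [0,0,0],
    [0,0,0],
    [0,0,0],
    [0,0,0],
    [0,0,0],
    [0,0,0],
    [0,0,0]
  ],
  "spin": [0,0,0,0,0,0,0,0],
  "jaw": -1,
  "squeeze": 8
}}

```text
time: 3.75
tool_pos: [0.6007, -0.3282, 0.2371]
tool_rot: [3.141, 0.001, 1.785]
contact_force: [1.1, -0.0, 2.1]
opening: 0.0435
grip_force: 8.0
```

Call:
{"api": "arm_command", "payload": {
  "xyz": [
    [0,0,10],
    [0,0,20],
    [0,0,30],
    [0,0,30],
    [-4,10,10],
    [-8,20,0],
    [-8,20,0],
    [-8,20,0],
    [-8,20,0],
    [-8,20,0],
    [-8,20,0],
    [-8,20,0],
    [-3,10,0],
    [0,0,0],
    [0,0,0]
  ],
  "spin": [0,0,0,0,0,0,0,0,0,0,0,0,0,0,0]
}}

```text
time: 5.25
tool_pos: [0.5377, -0.1684, 0.3366]
tool_rot: [3.142, 0.0, 1.785]
contact_force: [-0.1, 0.5, -2.6]
opening: 0.0434
grip_force: 8.0
```

```bash
python3 - <<'E'
from h import *
s=observe();print(s['tool_pos'],s['contact_force'],s['opening'])
c=grab('side');t=grab('top')
a=cv2.resize(c['img'][130:330,200:400],(400,400),interpolation=cv2.INTER_CUBIC)
b=cv2.resize(t['img'][140:240,240:340],(400,400),interpolation=cv2.INTER_CUBIC)
cv2.imwrite('pics/p2.png',np.hstack([a,b])[...,::-1].copy())
E
```

```text
[ 0.53774153 -0.16840463  0.33660744] [-0.1403037   0.49991775 -2.6352633 ] 0.04342892317288186
```

View pics/p2.png

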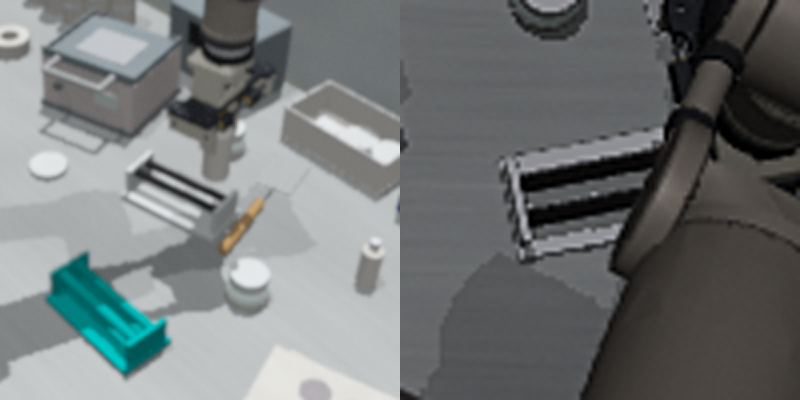

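The crops show the bottle upright in the gripper at (212,150), over the right-hand end of the cradle. The cradle is empty. I'll lower until it touches.

Call:
{"api": "arm_command", "payload": {
  "xyz": [
    [0,0,-15],
    [0,0,-15],
    [0,0,-8],
    [0,0,-4],
    [0,0,-2],
    [0,0,-2],
    [0,0,-1],
    [0,0,0]
  ],
  "spin": [0,0,0,0,0,0,0,0]
}}

```text
time: 6.15
tool_pos: [0.5377, -0.1682, 0.2897]
tool_rot: [3.141, 0.0, 1.785]
contact_force: [-0.2, 0.9, -2.2]
opening: 0.0436
grip_force: 8.0
```

Call:
{"api": "arm_command", "payload": {
  "xyz": [
    [0,0,-1],
    [0,0,-1],
    [0,0,-1],
    [0,0,0]
  ],
  "spin": [0,0,0,0]
}}

```text
time: 6.55
tool_pos: [0.5377, -0.1685, 0.2886]
tool_rot: [3.14, 0.002, 1.785]
contact_force: [-2.9, 0.4, 10.5]
opening: 0.0436
grip_force: 8.0
```

Call:
{"api": "arm_command", "payload": {
  "xyz": [
    [-1.5,6.7,1.5],
    [-1.5,6.7,1.5],
    [-1.5,6.8,0],
    [-1.5,6.8,-0.5],
    [-1.5,6.7,-1.5],
    [-1.5,6.7,-1.5],
    [-1.4,6.5,-2.5],
    [-1.4,6.5,-2.5],
    [0,0,0]
  ],
  "spin": [0,0,0,0,0,0,0,0,0],
  "squeeze": 5
}}

```text
time: 7.45
tool_pos: [0.5257, -0.1138, 0.2818]
tool_rot: [3.141, 0.0, 1.786]
contact_force: [-1.9, 0.2, 4.3]
opening: 0.0435
grip_force: 5.0
```

```bash
python3 - <<'E'
from h import *
s=observe();print(s['tool_pos'],s['contact_force'],s['opening'])
c=grab('side')
a=cv2.resize(c['img'][170:250,250:350],(800,600),interpolation=cv2.INTER_CUBIC)
cv2.imwrite('pics/p3.png',a[...,::-1].copy())
E
```

```text
[ 0.52566017 -0.11376268  0.281835  ] [-1.85172235  0.18428039  4.29202154] 0.043489983318671564
```

View pics/p3.png

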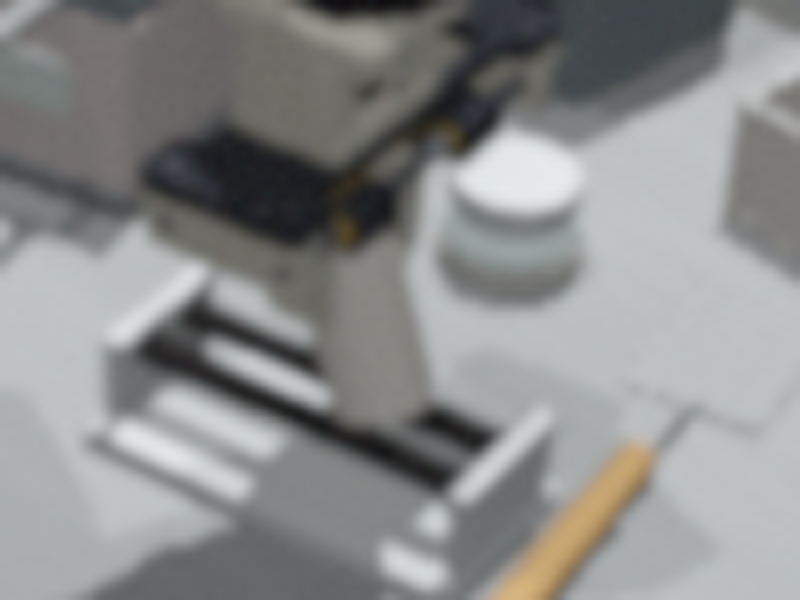

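The crop shows the bottle tilted only about 12–15° at (375,340): its foot slid along the rollers instead of pivoting. I'll try the lightest grip with a little more press.

Call:
{"api": "arm_command", "payload": {
  "xyz": [
    [0,0,0],
    [0,0,0],
    [-1,4.5,-1.5],
    [-1,4.5,-1],
    [-1,4.5,-1],
    [-1,4.5,-1],
    [-1,4.5,-1],
    [-1,4.5,-1]
  ],
  "spin": [0,0,0,0,0,0,0,0],
  "squeeze": 3
}}

```text
time: 8.3
tool_pos: [0.5196, -0.0873, 0.2743]
tool_rot: [-3.141, -0.0, 1.785]
contact_force: [-0.7, -1.5, -1.2]
opening: 0.0433
grip_force: 3.0
```

```bash
cat > tilt.py <<'E'
from h import *
s=observe();print(s['time'],s['tool_pos'].round(4),s['contact_force'].round(1),s['opening'].round(4))
c=grab('side');W=cloud(c)
a=np.radians(12.3);ex=np.array([np.cos(a),np.sin(a),0]);ey=np.array([-np.sin(a),np.cos(a),0])
g=s['tool_pos']-[0,0,.159];D=W-g
x,y,z=D@ex,D@ey,W[...,2]
m=(abs(x)<.025)&(abs(y)<.13)&(z>.056)&(z<g[2]-.021)
m|=(abs(x)<.025)&(abs(y)>.014)&(abs(y)<.13)&(z>.06)&(z<g[2]+.035)
P=np.stack([(D@ey)[m],z[m]],-1)*1000
o=np.array([0.5252,-.1124,0]);print('grasp in cradle',((g-o)@ex*1000).round(1),((g-o)@ey*1000).round(1),g[2]*1000)
# occupancy in the y-z plane (cells 8 mm)
H,ye,ze=np.histogram2d(P[:,0],P[:,1],bins=[np.arange(-128,129,8),np.arange(48,160,6)])
for k in range(H.shape[1]-1,-1,-1): print(int(ze[k]),''.join('#' if h>1 else '.' for h in H[:,k]))
E
python3 tilt.py
```

```text
Traceback (most recent call last):
  File "tilt.py", line 2, in <module>
    s=observe();print(s['time'],s['tool_pos'].round(4),s['contact_force'].round(1),s['opening'].round(4))
                                                                                   ^^^^^^^^^^^^^^^^^^
AttributeError: 'float' object has no attribute 'round'
```

```bash
sed -i "s/,s\['opening'\].round(4)//" tilt.py; python3 tilt.py
```

```text
8.3 [ 0.5196 -0.0873  0.2743] [-0.7 -1.5 -1.2]
grasp in cradle -0.2 25.7 115.25396530687284
150 ................................
144 ................................
138 ................................
132 .............#..................
126 .............#..................
120 ............###.................
114 ............###.................
108 ...........####.................
102 ..........#####.................
96 ..........####..................
90 .........#####..................
84 .........#####..................
78 ........####....................
72 ........#####...................
66 .........###....................
60 ..#...................#.........
54 ..#..##.##............##........
48 ................................
```

It's now tilting: about 36°, with the foot on the rollers. I'll continue the arc.

Call:
{"api": "arm_command", "payload": {
  "xyz": [
    [-0.8,3.8,-2.2],
    [-0.8,3.8,-2.2],
    [-0.8,3.8,-2.2],
    [-0.8,3.8,-2.2],
    [-0.7,3.2,-2.5],
    [-0.7,3.2,-2.5],
    [-0.7,3.2,-2.5],
    [-0.6,2.7,-3],
    [-0.6,2.7,-3],
    [-0.6,2.7,-3],
    [0,0,0]
  ],
  "spin": [0,0,0,0,0,0,0,0,0,0,0]
}}

```text
time: 9.45
tool_pos: [0.5125, -0.0545, 0.249]
tool_rot: [-3.141, -0.001, 1.785]
contact_force: [-1.2, 0.4, -0.6]
opening: 0.0436
grip_force: 3.0
```

```bash
python3 tilt.py
```

```text
9.45 [ 0.5125 -0.0545  0.249 ] [-1.2  0.4 -0.6]
grasp in cradle -0.0 59.3 89.9966514339951
150 ................................
144 ................................
138 ................................
132 ................................
126 ................................
120 ................................
114 ................................
108 .............#..................
102 ..........####..................
96 .........#####..................
90 ......########..................
84 ......########..................
78 .......#######..................
72 .......####.#...................
66 .......###.#....................
60 .......#........................
54 #..#..###..#....................
48 ................................
```

Call:
{"api": "arm_command", "payload": {
  "xyz": [
    [0,0,0],
    [0,0,0],
    [0,0,5],
    [0,0,5],
    [1.8,-8.6,0],
    [2,-10,0],
    [2,-10,0],
    [2,-10,0],
    [2,-10,0],
    [2,-10,0],
    [1,0,0],
    [0,0,-5],
    [0,0,-4],
    [0,0,0]
  ],
  "spin": [0,0,0,0,0,0,0,0,0,0,0,0,0,0],
  "squeeze": 12
}}

```text
time: 10.9
tool_pos: [0.5252, -0.113, 0.2496]
tool_rot: [-3.14, -0.001, 1.785]
contact_force: [-0.8, -0.1, -2.1]
opening: 0.0438
grip_force: 12.0
```

```bash
python3 tilt.py
```

```text
10.9 [ 0.5252 -0.113   0.2496] [-0.8 -0.1 -2.1]
grasp in cradle -0.1 -0.6 90.58022667655763
150 ................................
144 ................................
138 ................................
132 ................................
126 ................................
120 ................................
114 ................................
108 ...........###..................
102 .........#####..................
96 .......#######..................
90 ......########..................
84 ......########..................
78 .......#######..................
72 .......######...................
66 .......###......................
60 .....#..#.......................
54 .....####.........#.............
48 ................................
```

Call:
{"api": "arm_command", "payload": {
  "xyz": [
    [0,0,0],
    [0,0,0],
    [-0.5,2,-2.5],
    [-0.5,2,-2.5],
    [-0.4,1.7,-2.5],
    [-0.4,1.7,-2.5],
    [-0.3,1.5,-2.5],
    [-0.3,1.5,-2.5],
    [-0.2,1,-2],
    [0,0,-1],
    [0,0,0]
  ],
  "spin": [0,0,0,0,0,0,0,0,0,0,0],
  "squeeze": 3
}}

```text
time: 12.05
tool_pos: [0.5228, -0.1019, 0.2323]
tool_rot: [-3.141, -0.0, 1.785]
contact_force: [-1.4, 1.0, -0.8]
opening: 0.0435
grip_force: 3.0
```

```bash
python3 tilt.py; python3 - <<'E'
from h import *
c=dict(np.load('pics/side.npz'))
cv2.imwrite('pics/p4.png',cv2.resize(c['img'][170:250,250:350],(800,600),interpolation=cv2.INTER_CUBIC)[...,::-1].copy())
E
```

```text
12.05 [ 0.5228 -0.1019  0.2323] [-1.4  1.  -0.8]
grasp in cradle -0.1 10.7 73.27038127060051
150 ................................
144 ................................
138 ................................
132 ................................
126 ................................
120 ................................
114 ................................
108 ................................
102 ................................
96 .......#######..................
90 ......########..................
84 ......#########.................
78 ......########..................
72 ......#####.##..................
66 ......########..................
60 ...#...#.#......................
54 ................................
48 ................................
```

View pics/p4.png

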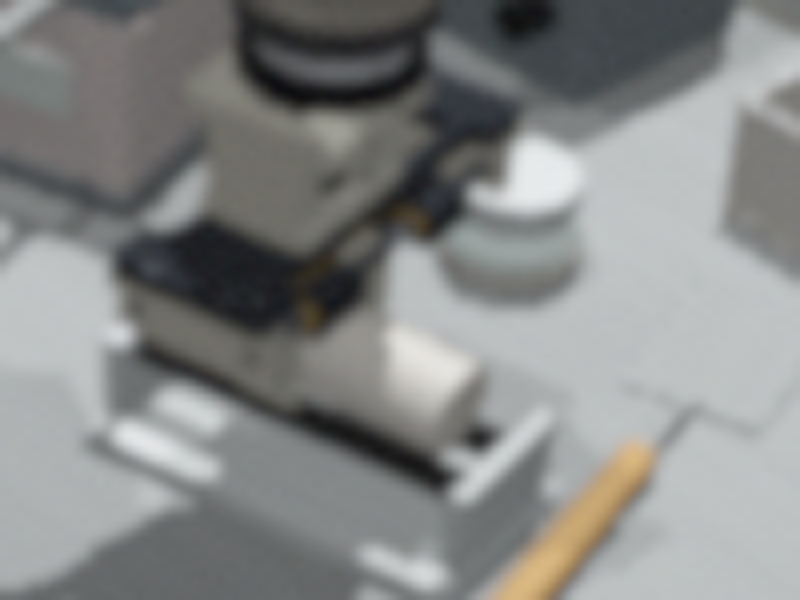

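The crop shows the bottle lying nearly level on the rollers, clear of the end plate, with its bottom at (465,400). I'll settle it the last 2 mm and release.

Call:
{"api": "arm_command", "payload": {
  "xyz": [
    [0,0,-1],
    [0,0,-1],
    [0,0,0],
    [0,0,0]
  ],
  "spin": [0,0,0,0]
}}

```text
time: 12.5
tool_pos: [0.5229, -0.1021, 0.2304]
tool_rot: [3.142, -0.0, 1.785]
contact_force: [-0.1, 1.1, -1.3]
opening: 0.0437
grip_force: 3.0
```

Call:
{"api": "arm_command", "payload": {
  "xyz": [
    [0,0,0],
    [0,0,0],
    [0,0,0],
    [0,0,0],
    [0,0,0],
    [0,0,3],
    [0,0,10],
    [0,0,25],
    [0,0,40],
    [0,0,40],
    [0,0,30],
    [0,0,0]
  ],
  "spin": [0,0,0,0,0,0,0,0,0,0,0,0],
  "jaw": 0.4
}}

```text
time: 13.7
tool_pos: [0.5235, -0.1022, 0.384]
tool_rot: [3.133, 0.005, 1.785]
contact_force: [0.2, -0.7, 0.2]
opening: 0.0644
grip_force: 0.0
```

```bash
python3 - <<'E'
from h import *
s=observe();print(s['time'],s['tool_pos'],s['qpos'].round(2))
c=grab('side');t=grab('top');w=grab('wrist')
a=cv2.resize(c['img'][170:250,250:350],(400,300),interpolation=cv2.INTER_CUBIC)
b=cv2.resize(w['img'],(400,300))
cv2.imwrite('pics/p5.png',np.hstack([a,b])[...,::-1].copy())
a=np.radians(12.3);ex=np.array([np.cos(a),np.sin(a),0]);ey=np.array([-np.sin(a),np.cos(a),0]);o=np.array([.5252,-.1124,0])
for n,q in(('side',c),('wrist',w)):
    W=cloud(q);D=W-o;x,y,z=D@ex,D@ey,W[...,2];m=(abs(x)<.03)&(abs(y)<.078)&(z>.062)&(z<.12);
    print(n,np.percentile(x[m],[2,98]).round(4),np.percentile(y[m],[1,99]).round(4))
    for k in np.arange(-.07,.07,.01):
        mm=m&(abs(y-k)<.005);print(round(k,2),mm.sum(),np.percentile(z[mm],95).round(4) if mm.any() else '')
E
```

```text
13.7 [ 0.52351882 -0.10223336  0.38397226] [-0.34  0.37  1.54  0.    1.22 -0.55]
side [-0.024   0.0126] [-0.0622  0.0482]
-0.07 0 
-0.06 64 0.0936
-0.05 41 0.0945
-0.04 34 0.0955
-0.03 44 0.0947
-0.02 38 0.0955
-0.01 35 0.0935
0.0 30 0.0919
0.01 36 0.0921
0.02 35 0.0918
0.03 10 0.0897
0.04 20 0.081
0.05 9 0.0813
0.06 0 
0.07 0 
wrist [-0.0218  0.0188] [-0.0516  0.0528]
-0.07 0 
-0.06 9 0.0792
-0.05 344 0.0923
-0.04 515 0.0924
-0.03 525 0.0924
-0.02 543 0.0925
-0.01 555 0.0922
0.0 575 0.0923
0.01 583 0.0922
0.02 602 0.0924
0.03 656 0.0918
0.04 342 0.0823
0.05 305 0.0814
0.06 0 
0.07 0
```

View pics/p5.png

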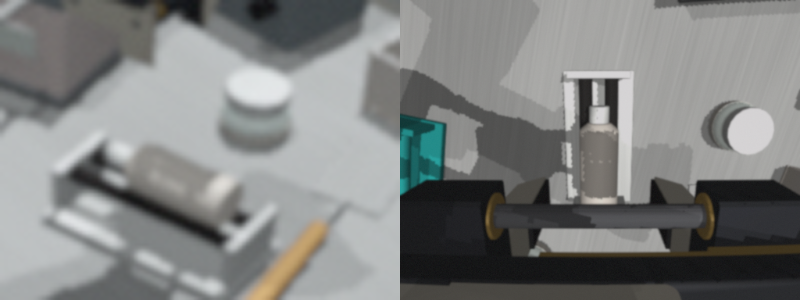

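The bottle lies level on the rollers, from −58 to +56 mm along the cradle with its top at 92.5 mm, and has been released. Next is the hood bar.

Call:
{"api": "arm_command", "payload": {
  "xyz": [
    [0,10,2],
    [0,20,3],
    [-1,26,5],
    [-1,26,5],
    [-1,26,5],
    [-1,26,0],
    [-1,26,0],
    [-1,26,0],
    [-1,26,0],
    [-1,26,0],
    [-1,18,0],
    [0,10,0],
    [0,0,0],
    [0,0,0]
  ],
  "spin": [0,0.5,0.5,0.5,0.5,0.5,0.5,0.5,0.5,0.5,0,0,0,0],
  "jaw": -0.4
}}

```text
time: 15.25
tool_pos: [0.5139, 0.1637, 0.398]
tool_rot: [-3.141, 0.0, 1.864]
contact_force: [0.2, -0.4, -0.8]
opening: 0.028
grip_force: 0.0
```

```bash
python3 - <<'E'
from h import *
s=observe();print(s['time'],s['tool_pos'],s['opening'],s['qpos'].round(2))
w=grab('wrist');T=cloud(w);cv2.imwrite('pics/w6.png',w['img'][...,::-1].copy())
a=np.radians(16.8);ex=np.array([np.cos(a),np.sin(a),0]);ey=np.array([-np.sin(a),np.cos(a),0]);o=np.array([.515,.164,0])
for n in('wrist','side'):
    c=w if n=='wrist' else grab('side'); T=cloud(c)
    D=T-o;x,y,z=D@ex,D@ey,T[...,2]
    m=(abs(x)<.025)&(abs(y)<.05)&(z>.105)&(z<.135)
    if m.sum()<20: print(n,'few',m.sum());continue
    f=np.polyfit(y[m],x[m],1)
    print(n,m.sum(),'x at y=0',f[1],'mid',(x[m].min()+x[m].max())/2,'extra yaw deg',-np.degrees(np.arctan(f[0])),'ztop',np.percentile(z[m],[50,90,97]))
    m=(x>-.012)&(x<.03)&(abs(y)<.09)&(z>.105)&(z<.135);print(' y ends',np.percentile(y[m],[.5,99.5]))
    m=(abs(y)<.04)&(x>.02)&(x<.12)&(z>.1)&(z<.135);print(' hood edge x',np.percentile(x[m],[.5,2]), 'hood z',np.median(z[m]))
E
```

```text
15.25 [0.51386352 0.16369884 0.39795573] 0.027985381681810025 [ 0.17  0.37  1.5  -0.    1.27 -0.13]
wrist 1925 x at y=0 -0.0005773335476249198 mid 0.006532368776601302 extra yaw deg 1.2971781310181778 ztop [0.12265069 0.12396512 0.12443655]
 y ends [-0.05384482  0.06938543]
 hood edge x [0.04399875 0.04413252] hood z 0.11648409353858952
side 82 x at y=0 -0.00470122742336356 mid -0.0032803314209255367 extra yaw deg -0.440172642031932 ztop [0.12049186 0.12349373 0.12503762]
 y ends [-0.06553866  0.06584259]
 hood edge x [0.03849906 0.04043908] hood z 0.11593022441308493
```

View pics/w6.png

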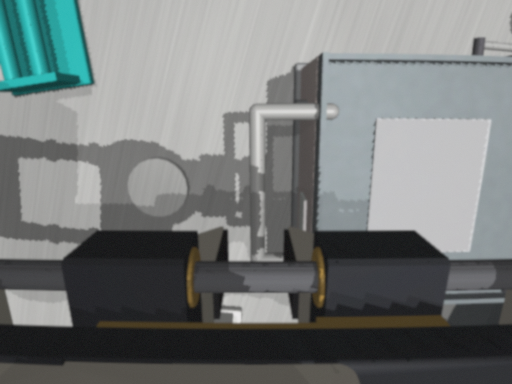

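The wrist view shows the bar as a vertical line at u≈257, centred between the fingers and parallel to the pads, with the hood edge about 45 mm behind it. I'll descend and grip.

Call:
{"api": "arm_command", "payload": {
  "xyz": [
    [1,0,-20],
    [0,0,-25],
    [0,0,-25],
    [0,0,-20],
    [0,0,-15],
    [0,0,-10],
    [0,0,-6],
    [0,0,0],
    [0,0,0]
  ],
  "spin": [0.5,0,0,0,0,0,0,0,0]
}}

```text
time: 16.25
tool_pos: [0.5152, 0.1638, 0.278]
tool_rot: [3.14, 0.0, 1.872]
contact_force: [0.3, -0.3, 0.1]
opening: 0.0274
grip_force: 0.0
```

Call:
{"api": "arm_command", "payload": {
  "xyz": [
    [0,0,0],
    [0,0,0],
    [0,0,0],
    [0,0,0],
    [0,0,0],
    [0,0,0]
  ],
  "spin": [0,0,0,0,0,0],
  "jaw": -1,
  "squeeze": 25
}}

```text
time: 16.85
tool_pos: [0.5148, 0.1639, 0.2779]
tool_rot: [3.141, 0.0, 1.872]
contact_force: [-2.3, -1.0, 6.1]
opening: 0.0113
grip_force: 25.0
```

```bash
python3 - <<'E'
import numpy as np
p0=np.arcsin(8/225);d=np.array([np.cos(np.radians(17.2)),np.sin(np.radians(17.2))])
def P(t): u=225*(np.cos(p0)-np.cos(p0+t)); return np.array([u*d[0],u*d[1],225*(np.sin(p0+t)-np.sin(p0))])
def rows(ts):
    q=np.round([P(t) for t in ts],1);print(np.round(np.diff(q,axis=0),1).tolist(),q[-1])
rows(np.linspace(0,.5,11));rows(np.linspace(.5,.98,13));rows(np.linspace(.98,.83,9))
E
```

```text
[[0.7, 0.2, 11.2], [1.1, 0.4, 11.2], [1.8, 0.5, 11.1], [2.2, 0.7, 11.0], [2.8, 0.9, 10.9], [3.3, 1.0, 10.7], [3.7, 1.1, 10.5], [4.3, 1.4, 10.3], [4.8, 1.4, 10.1], [5.3, 1.7, 9.8]] [ 30.    9.3 106.8]
[[4.5, 1.4, 7.7], [4.8, 1.5, 7.4], [5.1, 1.6, 7.3], [5.4, 1.6, 7.0], [5.6, 1.8, 6.8], [5.9, 1.8, 6.5], [6.2, 1.9, 6.3], [6.3, 2.0, 6.1], [6.6, 2.0, 5.7], [6.9, 2.1, 5.5], [7.0, 2.2, 5.2], [7.2, 2.2, 4.9]] [101.5  31.4 183.2]
[[-3.4, -1.0, -2.3], [-3.4, -1.1, -2.3], [-3.3, -1.0, -2.4], [-3.3, -1.0, -2.4], [-3.2, -1.0, -2.5], [-3.2, -1.0, -2.6], [-3.1, -1.0, -2.7], [-3.1, -0.9, -2.7]] [ 75.5  23.4 163.3]
```

Call:
{"api": "arm_command", "payload": {
  "xyz": [
    [0.7,0.2,11.2],
    [1.1,0.4,11.2],
    [1.8,0.5,11.1],
    [2.2,0.7,11.0],
    [2.8,0.9,10.9],
    [3.3,1.0,10.7],
    [3.7,1.1,10.5],
    [4.3,1.4,10.3],
    [4.8,1.4,10.1],
    [5.3,1.7,9.8],
    [0,0,0]
  ],
  "spin": [0,0,0,0,0,0,0,0,0,0,0]
}}

```text
time: 17.95
tool_pos: [0.5445, 0.1731, 0.3865]
tool_rot: [-3.14, 0.0, 1.872]
contact_force: [-9.9, -4.7, 2.8]
opening: 0.0114
grip_force: 25.0
```

```bash
cat > hood.py <<'E'
from h import *
s=observe();print(s['time'],s['tool_pos'].round(4),s['contact_force'].round(1),s['torque'].round(2),s['opening'],s['grip_force'])
a=np.radians(17.2);ex=np.array([np.cos(a),np.sin(a),0]);ey=np.array([-np.sin(a),np.cos(a),0])
bar0=np.array([.515,.164,.118]);g=s['tool_pos']-[0,0,.159]
hinge=bar0+ex*.22486-[0,0,.008];r=g-hinge;u=-(r@ex)
print('bar radius',np.hypot(u,r[2]),'theta(from tool)',np.arctan2(r[2],u)-np.arcsin(8/225))
for n in('side','top'):
    c=grab(n);W=cloud(c);D=W-hinge;x,y,z=-(D@ex),D@ey,D[...,2]
    t=np.arctan2(z,x);R=np.hypot(x,z)
    m=(abs(y)<.095)&(R>.05)&(R<.175)&(t>.2)&(t<1.4)&(z>.01)
    if m.sum()>30:
        h=np.histogram(t[m],bins=np.arange(.2,1.4,.02));k=h[0].argmax();mm=m&(abs(t-h[1][k]-.01)<.08)
        f=np.polyfit(R[mm]*np.cos(t[mm]),R[mm]*np.sin(t[mm]),1);print(n,m.sum(),mm.sum(),'plane slope angle',np.arctan(f[0]),'med t',np.median(t[mm]),'offset mm',f[1]*1000*np.cos(np.arctan(f[0])))
E
python3 hood.py
```

```text
17.95 [0.5445 0.1731 0.3865] [-9.9 -4.7  2.8] [-0.82  1.57 -0.03] 0.011423727862845677 25.002126395702362
bar radius 0.22677909548102154 theta(from tool) 0.5089122555692908
top 166 159 plane slope angle 0.5010602823700827 med t 0.5448263231937249 offset mm 5.179884875838457
```

Call:
{"api": "arm_command", "payload": {
  "xyz": [
    [3.5,1.1,8.2],
    [4.6,1.4,7.4],
    [5.1,1.6,7.3],
    [5.4,1.6,7.0],
    [5.6,1.8,6.8],
    [5.9,1.8,6.5],
    [6.2,1.9,6.3],
    [0,0,0]
  ],
  "spin": [0,0,0,0,0,0,0,0]
}}

```text
time: 18.85
tool_pos: [0.5812, 0.1844, 0.4374]
tool_rot: [3.139, 0.001, 1.872]
contact_force: [-8.8, -4.6, 9.0]
opening: 0.0112
grip_force: 25.0
```

```bash
python3 hood.py
```

```text
18.85 [0.5812 0.1844 0.4374] [-8.8 -4.6  9. ] [-0.72  1.59 -0.03] 0.011159697487528037 25.004298985004425
bar radius 0.22923614010627072 theta(from tool) 0.7893911917134631
side 305 305 plane slope angle 0.7788944707737194 med t 0.7646847130478601 offset mm -1.5775221693195833
top 256 255 plane slope angle 0.7776826724923368 med t 0.830439100156187 offset mm 5.801874780421135
```

Call:
{"api": "arm_command", "payload": {
  "xyz": [
    [5.0,1.5,7.0],
    [5.6,1.7,6.7],
    [6.4,2.0,6.0],
    [7.0,2.2,5.2],
    [7.2,2.2,4.9],
    [0,0,0],
    [0,0,0]
  ],
  "spin": [0,0,0,0,0,0,0]
}}

```text
time: 19.65
tool_pos: [0.6126, 0.1941, 0.4644]
tool_rot: [3.139, 0.0, 1.872]
contact_force: [0.6, -1.6, 0.8]
opening: 0.0112
grip_force: 25.0
```

```bash
python3 hood.py
```

```text
19.65 [0.6126 0.1941 0.4644] [ 0.6 -1.6  0.8] [-0.27 -0.05 -0.05] 0.011150629848182656 25.002642273902893
bar radius 0.2307820992175399 theta(from tool) 0.9745219707215681
side 612 605 plane slope angle 0.9638911945074239 med t 0.9524979580355452 offset mm -1.254699304316718
top 141 141 plane slope angle 0.9672553574865059 med t 1.0304503659491895 offset mm 5.638073745324702
```

Call:
{"api": "arm_command", "payload": {
  "xyz": [
    [5.6,1.7,3.6],
    [5.5,1.7,3.3],
    [0,0,0]
  ],
  "spin": [0,0,0]
}}

```text
time: 20.05
tool_pos: [0.624, 0.1975, 0.4716]
tool_rot: [3.139, 0.0, 1.872]
contact_force: [-0.7, -2.7, 4.9]
opening: 0.011
grip_force: 25.0
```

Call:
{"api": "arm_command", "payload": {
  "xyz": [
    [-3.7,-1.1,-2.2],
    [-3.6,-1.1,-2.2],
    [-3.6,-1.1,-2.3],
    [-3.5,-1.1,-2.4],
    [-3.5,-1.1,-2.5],
    [-3.4,-1.1,-2.5],
    [-3.4,-1.0,-2.6],
    [-3.3,-1.0,-2.7],
    [-3.2,-1.0,-2.8],
    [-3.2,-1.0,-2.9],
    [0,0,0],
    [0,0,0],
    [0,0,0]
  ],
  "spin": [0,0,0,0,0,0,0,0,0,0,0,0,0]
}}

```text
time: 21.35
tool_pos: [0.5892, 0.1869, 0.4452]
tool_rot: [-3.142, -0.0, 1.872]
contact_force: [1.0, -1.9, -0.5]
opening: 0.0111
grip_force: 25.0
```

```bash
python3 hood.py; python3 - <<'E'
from h import *
c=dict(np.load('pics/side.npz'))
cv2.imwrite('pics/p7.png',cv2.resize(c['img'][80:280,180:400],(660,600),interpolation=cv2.INTER_CUBIC)[...,::-1].copy())
E
```

```text
21.35 [0.5892 0.1869 0.4452] [ 1.  -1.9 -0.5] [-0.25 -0.46 -0.07] 0.011076970947001205 24.999802708625793
bar radius 0.22956660445718552 theta(from tool) 0.8391913568430197
side 390 385 plane slope angle 0.8284740581401484 med t 0.8124861173776516 offset mm -1.7561586135147056
top 250 243 plane slope angle 0.8250159624644974 med t 0.8844744008810375 offset mm 6.011823396756682
```

View pics/p7.png

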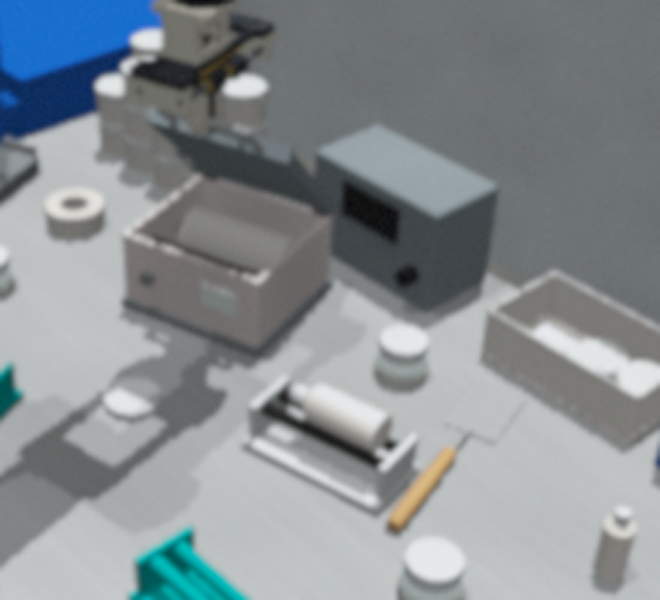

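The hood is held open at about 0.83 rad, roughly 4° below the balance point, and the bottle still lies in the cradle at (345,412).

```bash
python3 -c "
from cell import *
print(hand_in())"
```

```text
the job is handed in; nothing more can be done
None
```

The job is handed in: the bottle lies released between the cradle's end plates, and the gripper is holding the hood at about 0.83 rad, roughly 4° below its balance point, after raising it to about 1.02 rad.

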